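Close and latch the reagent transit case

TASK

Close the open reagent transit case under the bench lamp: first fold the left and right side flaps in and down flat, then fold the lid over them and press its far edge down until it snaps in under the sprung brass nose, and last swing the red latch across the lid until it rests against its stop. Do not crush the lid, do not knock the lamp, and leave the bottles and the other things on the bench undisturbed.

Things in the scene. Friction and masses are not known exactly. Their poses are not given: they have to be found in the camera images.
- case: White open plastic transit case, fixed to the bench, orange bands, reagent bottles in it. 170 mm (its x) by 240 mm (its y), rim 100 mm high, walls 5 mm. Origin: centre of its underside. Its x axis points from the lid's hinge (wall nearest the robot) to the far wall with the catch, y to the left flap, z up. A grey catch housing (12 x 30 mm, 103 mm high) stands outside the middle of the far wall.
- nose (a point): Centre of the catch's sprung brass nose, 12 mm thick, 16 mm wide, at case (86, 0, 111) mm. It juts 6 mm towards the lid. Coming down its last 13 mm, the lid's far edge pushes it back, which takes about 7 N at that edge; then it snaps out above the edge and holds the lid. A lid that has not snapped stays 10 mm or more too high at its edge.
- left_flap (a joint): Angle of the left side flap about its hinge, rad: 0 folded in flat, 1.57 upright, more when leaning outwards. It stays where it is left. White plate 4 mm thick, 80 mm from hinge to green-edged free edge, 76 mm wide (case x from -75 to +1 mm).
- right_flap (a joint): Angle of the right side flap, the mirror image of the left one: 0 folded in flat.
- left_flap_hinge (a point): Middle of the left flap's hinge line, which runs along the case's x, at case (-37, 118, 98.5) mm.
- right_flap_hinge (a point): Middle of the right flap's hinge line, which runs along the case's x, at case (-37, -118, 98.5) mm.
- left_flap_edge (a point): Middle of the left flap's free edge, 80 mm from its hinge.
- right_flap_edge (a point): Middle of the right flap's free edge, 80 mm from its hinge.
- lid (a joint): Angle of the lid about its hinge, rad: 0 closed and snapped in, 1.57 upright, more when leaning towards the robot. It stays where it is left. White plate 5 mm thick, 222 mm wide, 168 mm from hinge to far edge, orange band by that edge. A small steel stop for the latch stands on it: 5 x 16 mm, 11 mm proud, 148 mm from the hinge, 78 mm right of the middle.
- lid_hinge (a point): Middle of the lid's hinge line, which runs along the case's y over the near wall, at case (-85, 0, 104.5) mm.
- lid_edge (a point): Middle of the lid's free edge, 168 mm from its hinge.
- latch (a joint): Angle of the red swing latch about its upright pivot, rad: 0 closed (pointing along the case's +y, across the lid, against its stop), 1.57 open pointing along the case's -x towards the robot, more when pointing outwards as well. It stays where it is left.
- latch_pivot (a point): Pivot of the latch on a bracket outside the right wall, at case (55, -129, 113) mm. The latch is a red bar 56 mm long, 10 mm wide, 5 mm thick, at 113 mm height, above the closed lid.
- latch_knob (a point): Top of the latch's upright red knob, 12 mm in diameter, 44 mm from the pivot; it stands from 115 to 147 mm high.
- lamp: Bench lamp, fixed. Origin: on the bench right under the middle of its white bar. Its base (100 x 140 mm) stands beyond the case, 182 mm along the lamp's +x, with a thin post and a boom at 290 to 304 mm height that runs back to the bar.
- lamp_bar (a point): Centre of the underside, 275 mm high, of the lamp's white bar: 45 mm (lamp x) by 260 mm (lamp y) by 22 mm. It hangs over the far half of the case, so the lid's far edge can only be reached with the tool tilted.
- amber_bottle: Loose amber bottle, 44 mm in diameter, 95 mm high, a bystander. Origin: centre of its base.
- white_bottle: Loose white bottle with blue cap, 48 mm in diameter, 85 mm high, a bystander. Origin: centre of its base.
- sample_jar: Loose clear jar with red cap, 56 mm in diameter, 65 mm high, a bystander. Origin: centre of its base.
- diluent: Loose white bottle with green cap, 72 mm in diameter, 150 mm high, a bystander. Origin: centre of its base.
- tube_rack: Loose blue tube rack, 70 x 200 mm, 88 mm high with its tubes, a bystander. Origin: centre of its underside.
- marker: Loose black marker pen, 133 mm long, 13 mm thick, a bystander.

How it is judged (in metres and radians):
On the way, in this order (a step that is already met when the one before it is completed fails the run):
1. both side flaps are folded in flat (within 0.12 rad) (value of joint each of left_flap, right_flap below 0.12 rad), for 0.1 s.
2. the lid is down and snapped in (within 0.03 rad), over the folded flaps (all of step 1 and value of joint lid below 0.03 rad), for 0.2 s.
3. the latch is swung across the lid to its stop (within 0.15 rad) (value of joint latch below 0.15 rad and value of joint lid below 0.03 rad), for 0.1 s.
At the end, for the whole second after the job is handed in: Both side flaps lie within 0.12 rad of flat, the lid is within 0.03 rad of closed (snapped in under the nose), and the latch is within 0.15 rad of its stop, all at rest (all of step 1 and all of step 3 and velocity of joint each of lid, latch below 0.05 rad/s); the robot touches nothing.
It fails at once if the lid is crushed (over 50 N) (contact force between any of the fingers, the arm and lid above 50 N).
It fails at once if the lamp is knocked (over 8 N) (contact force between any of the fingers, the arm and lamp above 8 N).
It fails at once if a bystander is shifted by more than 30 mm (distance of any of amber_bottle, white_bottle, sample_jar, diluent, tube_rack, marker from where it was at the start of the episode above 0.03 m).
It fails at once if a bystander is knocked over (angle between any of amber_bottle, white_bottle, sample_jar, diluent's own z axis and vertical above 0.5 rad).
It also fails if it takes over 64 s, if anything falls off the work surface, if the arm or the gripper's body presses on something with over 40 N, if the wrist force passes 120 N, or if a joint passes its speed limit or range.

ROBOT

A 6-joint arm with a two-finger parallel gripper is mounted at the origin on the work surface. World frame = base frame: x ahead of the robot, y to its left, z up, the work surface at z = 0. Lengths are in m, angles in degrees, forces in N, time in s.
With the tool pointing down it reaches from about 0.3 to 0.75 m from the base axis. Payload 8.5 kg.
Tool frame: the origin (TCP) lies midway between the tips of the shut fingers; the grasp point (between the pads) lies grasp_offset behind it (grasp_offset is the distance from the TCP to the grasp point, in m); z points along the fingers, y is the line along which they close (so a half turn about z gives the same grasp; the last joint's range is limited). The gripper opens to 85 mm and grips with 20 to 120 N. Pads are 22 mm wide; open, the fingers measure 114 mm over their backs; the gripper's body (76 mm by 85 mm) begins 54 mm behind the grasp point. The pads swing forward as they close: fully open they stand 13 mm farther back than shut.
Start: joints at [62.722, 21.807, 74.336, -0, 83.858, -12.336], TCP at [0.142, 0.531, 0.231] pointing down, gripper open.
Joint ranges: [-178.18, 178.18], [-50.72, 133.34], [12.68, 142.11], [-81.47, 261.47], [9.98, 163.14], [-165.26, 165.26]. Speed limits (degrees/s): [136.94, 136.94, 180, 180, 180, 180].

INTERFACE

Orientations are given as a 3x3 rotation matrix whose columns are the frame's x, y, z axes.
In Python, from rig import observe, get_image, camera_params, close_job, grasp_offset gives the robot as it stands.
- The arm moves only by the shell command python3 -m handwheel 'ROWS' [OPENING] [FORCE]. ROWS is JSON, a list of rows, each a list of 2 entries, a list of its own where there are three numbers: the shift along the tool's x, y, z as a fraction of full scale, then the turn, a rotation vector about the tool's x, y, z as a fraction of full scale. In form: [[[dx, dy, dz], [ax, ay, az]], ...]. A call has 1 to 10 rows; each row is the pose to reach, as a shift and turn from the pose commanded when the call began, along the tool's axes at that moment, turning the shorter way round; what a row does not reach only later rows make up. Full scale, the value 1, is 0.5 m for a shift and pi rad for a turn. A row lasts 1/10 s, in which the tool goes at most 50 mm and 8.59 degrees, less where a joint would pass 70% of its speed; a pose out of reach is approached as far as the arm can. A call with a number of a shift or a turn outside -1 to 1 is refused whole. A call with a gripper value outside its range is refused whole. OPENING is the opening, from 0 (shut) to 1 (fully open), set as the call begins (- or left out, the last holds). The fingers move at their own pace and stop on an object; FORCE is the grip in N (left out, the last holds). Time passes only in rows, so rows that repeat a pose let the fingers close. It gives the time, the measured TCP pose, the force, the opening and the grip force at its end, in the units of the state.
- observe(): the state, without advancing time (a new reading comes with each control period).
- get_image(name): name is "side" or "top"; returns (picture, depth): 420x560x3 uint8, red, green, blue; 420x560 float32, m along the optical axis (not along the pixel's ray), 0 where there is no reading.
- camera_params(name): a dict with "K" (3x3 intrinsics, pixels), "R" (3x3) and "t" (3): a world point X has camera coordinates R X + t. Camera axes: x right, y down, z forward; pixel columns grow to the right and rows downward; lengths in m; the calibration is good to about 2 mm. A picture is of the moment at which its call begins. camera_params takes no time and is no camera call.
- close_job(): hands the job in; it is judged then, once.
The state is a dict: "time_s": time; "q": joint angles; "qvel": joint speeds; "joint_efforts": joint torques, N m; "position": TCP position; "tool_rot": TCP orientation; "ft_force": force on the tool from outside, world axes, zero at the start; "wrist_torque": the same for the moment, N m; "grip_width": finger opening in m; "gripper_force": force on a finger pad.
Only numpy, scipy, OpenCV 4.12 (cv2) and the standard library are available. Lean on these libraries where they do the work, as an engineer would, in place of code of your own. Each camera call takes 0.05 s, during which the arm holds its last target. There are 200 camera calls.

## Working session

There is one attempt and no reset: what is moved stays moved. The work goes in short steps, Python scripts to look and compute and a shell command to move; the robot and the scene stay as the last step left them, time stands still between calls to the robot, and variables do not carry over. Pictures are saved under pics/ and viewed, at most 10 in all, crops included, and the job is handed in when it is done.

```bash
ls; mkdir -p pics
python3 - <<'E'
from rig import *
import cv2,numpy as np
for n in("side","top"):
    im,d=get_image(n); cv2.imwrite(f"pics/{n}0.png",im[:,:,::-1]); np.savez(f"pics/{n}0.npz",im=im,d=d)
    c=camera_params(n); print(n,c["K"].round(1).tolist(),(-c["R"].T@c["t"]).round(3),c["R"].round(3).tolist())
s=observe();print(s, grasp_offset)
E
```

```text
pics
side [[544.0, 0.0, 283.2], [0.0, 544.0, 215.3], [0.0, 0.0, 1.0]] [-0.154  1.226  1.236] [[-0.872, -0.49, 0.008], [-0.298, 0.518, -0.802], [0.389, -0.701, -0.598]]
top [[448.1, 0.0, 280.7], [0.0, 448.1, 215.2], [0.0, 0.0, 1.0]] [ 0.421 -0.038  1.425] [[0.021, -1.0, -0.007], [-0.996, -0.02, -0.091], [0.091, 0.009, -0.996]]
{'time_s': 0.1, 'q': array([ 6.27218214e+01,  2.18369378e+01,  7.43784013e+01, -5.86721928e-04,
        8.38604299e+01, -1.23342330e+01]), 'qvel': array([-0.03446313, -0.0502329 , -0.12668407, -0.10351566, -0.06140069,
       -0.02718791]), 'joint_efforts': array([ 3.41244173e-03, -4.49220765e+01, -2.31656581e+01, -1.78229752e-04,
        3.67455825e-03, -4.22601943e-05]), 'position': array([0.14169575, 0.53115757, 0.23078716]), 'tool_rot': array([[-9.66178779e-01,  2.57872471e-01, -5.97030081e-04],
       [ 2.57873018e-01,  9.66178096e-01, -1.18002156e-03],
       [ 2.72542311e-04, -1.29406974e-03, -9.99999126e-01]]), 'ft_force': array([0.49288663, 0.44485199, 0.45610777]), 'wrist_torque': array([ 0.02930371, -0.00281114, -0.02553939]), 'gripper_force': 0.0, 'grip_width': 0.08535216039436132} 0.0187
```

View pics/side0.png

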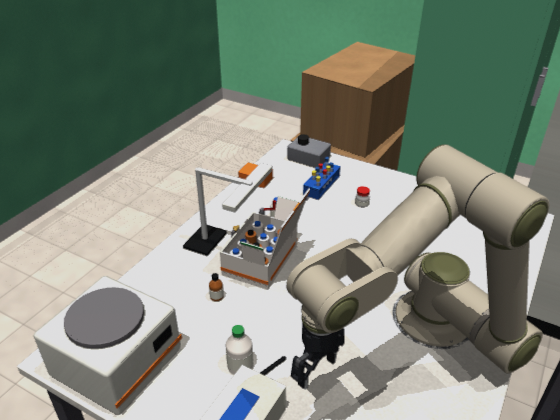

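View pics/top0.png

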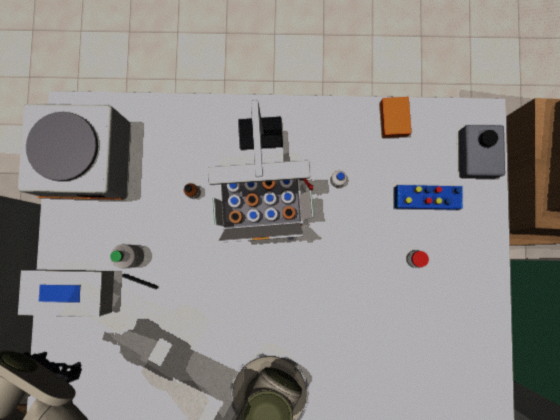

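The side view shows the case at about (265,245) with its lid upright towards the robot, and the lamp over it. In the top view the case is at about (260,203), the lamp bar at (258,172) and the red latch at (308,184). I'll zoom in on both.

Run:
```python
import cv2,numpy as np
a=cv2.imread("pics/side0.png")[155:295,190:340]; b=cv2.imread("pics/top0.png")[140:250,180:340]
a=cv2.resize(a,(600,560),interpolation=cv2.INTER_CUBIC); b=cv2.resize(b,(800,550),interpolation=cv2.INTER_CUBIC)
cv2.imwrite("pics/sc.png",a);cv2.imwrite("pics/tc.png",b)
```

```text
(no output)
```

View pics/sc.png

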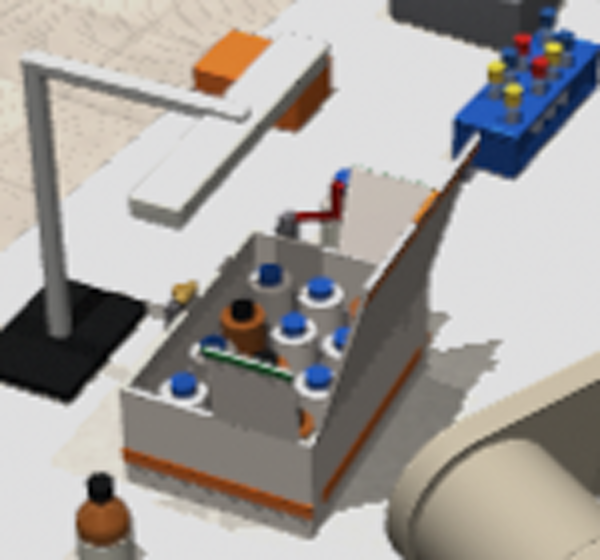

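View pics/tc.png

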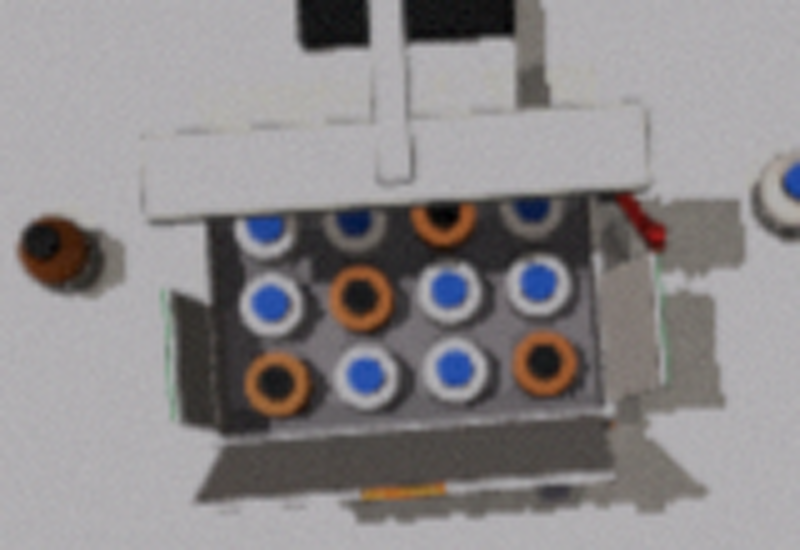

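The side crop shows the lid leaning towards the robot, with its free edge running from (475,145) to (310,440). The left flap is near upright with its green edge from (205,350) to (290,378), the brass nose is at (183,292), and the red latch and knob are at (340,190). The top crop shows both flaps leaning outwards, the lid edge at row 495 and the knob at (655,235), beside the white bottle at (790,190).

```bash
cat > h.py <<'E'
import numpy as np, cv2
from rig import *
def cloud(n,im=None,d=None):
    if d is None: im,d=get_image(n)
    c=camera_params(n); v,u=np.mgrid[0:420,0:560]
    p=np.stack([(u-c["K"][0,2])/c["K"][0,0]*d,(v-c["K"][1,2])/c["K"][1,1]*d,d],-1)
    X=(p-c["t"])@c["R"]; X[d==0]=np.nan
    return im,X
E
python3 - <<'E'
from h import *
D={}
for n in("side","top"):
    z=np.load(f"pics/{n}0.npz"); D[n]=cloud(n,z["im"],z["d"])
    im,X=D[n]; hsv=cv2.cvtColor(im,cv2.COLOR_RGB2HSV)
    H,S,V=[hsv[...,i].astype(int) for i in range(3)]
    box=(X[...,0]>.3)&(X[...,0]<.75)&(abs(X[...,1])<.3)
    def rep(name,m):
        m=m&box
        if m.sum()<3: print(n,name,"none");return
        P=X[m]; v,u=np.nonzero(m)
        print(n,name,m.sum(),"px",u.mean().round(1),v.mean().round(1),"med",np.median(P,0).round(3),"min",P.min(0).round(3),"max",P.max(0).round(3))
    rep("green",(H>45)&(H<85)&(S>70))
    for s in(1,-1): rep(f"green y{s}",(H>45)&(H<85)&(S>70)&(s*(X[...,1]-.03)>0))
    rep("red",((H<6)|(H>174))&(S>150)&(X[...,2]>.1)&(X[...,0]>.4)&(X[...,1]<-.02))
    rep("brass",(H>15)&(H<32)&(S>90)&(X[...,0]>.5))
    rep("lampbar",(X[...,2]>.285)&(X[...,2]<.32))
    rep("rim",(X[...,2]>.094)&(X[...,2]<.104)&(S<60))
    m=box&(X[...,2]>.12)&(X[...,0]<.5)&(S<60)&(X[...,1]>-.12); rep("lid",m)
im,X=D["top"]
# rim rect and lamp rect
for lo,hi in((.095,.106),(.28,.32)):
    m=(X[...,2]>lo)&(X[...,2]<hi)&(X[...,0]>.35)&(X[...,0]<.75)&(abs(X[...,1])<.3)
    k,lab,st,_=cv2.connectedComponentsWithStats(m.astype(np.uint8),connectivity=8)
    for i in np.argsort(-st[1:,4])[:4]+1:
        r=cv2.minAreaRect(X[lab==i][:,:2].astype(np.float32)); print(lo,st[i].tolist(),np.round(r[0],4),np.round(r[1],3),round(r[2],2))
    vis=(m*255).astype(np.uint8)
E
```

```text
side green 32 px 251.2 245.8 med [0.546 0.163 0.173] min [0.508 0.081 0.09 ] max [0.643 0.169 0.18 ]
side green y1 32 px 251.2 245.8 med [0.546 0.163 0.173] min [0.508 0.081 0.09 ] max [0.643 0.169 0.18 ]
side green y-1 none
side red 32 px 271.0 206.2 med [ 0.627 -0.104  0.119] min [ 0.619 -0.118  0.113] max [ 0.653 -0.088  0.146]
side brass 24 px 238.0 226.7 med [0.677 0.05  0.115] min [ 0.535 -0.121  0.105] max [0.695 0.06  0.165]
side lampbar 937 px 243.6 185.0 med [0.634 0.044 0.296] min [ 0.599 -0.099  0.285] max [0.749 0.165 0.309]
side rim 355 px 250.7 240.0 med [0.627 0.074 0.098] min [ 0.497 -0.092  0.094] max [0.693 0.266 0.104]
side lid 451 px 288.3 226.1 med [0.48  0.056 0.197] min [ 0.455 -0.085  0.121] max [0.5   0.142 0.267]
top green none
top green y1 none
top green y-1 none
top red 35 px 308.2 184.0 med [ 0.632 -0.105  0.119] min [ 0.618 -0.116  0.11 ] max [ 0.65 -0.09  0.15]
top brass none
top lampbar 2066 px 258.3 168.9 med [0.636 0.035 0.297] min [ 0.601 -0.098  0.285] max [0.749 0.161 0.31 ]
top rim 201 px 257.6 209.7 med [0.545 0.038 0.1  ] min [ 0.498 -0.09   0.094] max [0.652 0.266 0.104]
top lid 829 px 258.4 233.9 med [0.479 0.04  0.221] min [ 0.454 -0.085  0.121] max [0.5   0.137 0.267]
0.095 [219, 185, 18, 45, 79] [0.5599 0.1506] [0.136 0.041] 22.43
0.095 [299, 197, 4, 27, 47] [ 0.5589 -0.0846] [0.078 0.007] 3.72
0.095 [298, 179, 4, 12, 23] [ 0.6353 -0.0777] [0.008 0.033] 80.84
0.095 [282, 223, 11, 2, 12] [ 0.5194 -0.0451] [0.003 0.03 ] 7.09
0.28 [208, 127, 102, 58, 2097] [0.6805 0.0354] [0.139 0.26 ] 4.98
```

Run:
```python
from h import *
z=np.load("pics/side0.npz"); im,X=cloud("side",z["im"],z["d"])
zt=np.load("pics/top0.npz"); imt,T=cloud("top",zt["im"],zt["d"])
def fit(P):
    c=np.median(P,0)
    for _ in range(6):
        u,s,vt=np.linalg.svd(P-c,full_matrices=False); n=vt[-1]; r=(P-c)@n; k=abs(r)<max(2*np.median(abs(r)),.0015); P=P[k]; c=P.mean(0)
    return c,n*np.sign(n[np.argmax(abs(n))]),len(P),abs(P@n-c@n).std()
v,u=np.mgrid[0:420,0:560]
# walls of case from side image: left (left wall face) px polygon from crop/4+offset
def poly(pts,s,o):
    m=np.zeros((420,560),np.uint8); cv2.fillPoly(m,[np.round(np.array(pts)/s+o).astype(np.int32)],1); return m>0
side=lambda pts:poly(pts,4,np.array([190,155])); top=lambda pts:poly(pts,5,np.array([180,140]))
for name,A,m in[("leftwall",X,side([(135,410),(205,430),(300,455),(310,490),(135,445)])),
 ("nearwall",X,side([(330,440),(415,360),(420,390),(330,490)])),
 ("lid side",X,side([(335,410),(430,230),(440,260),(415,330),(335,420)])),
 ("lid top",T,top([(240,450),(600,430),(590,465),(230,490)])),
 ("rflap side",X,side([(355,185),(420,195),(380,250),(345,235)])),
 ("rflap top",T,top([(612,275),(650,265),(655,375),(615,390)])),
 ("lflap side",X,side([(215,370),(285,390),(290,425),(220,400)])),
 ("lflap top",T,top([(182,305),(205,315),(210,415),(188,415)]))]:
    P=A[m]; P=P[np.isfinite(P[:,0])]; c,n,k,s=fit(P); print(name,len(P),k,c.round(4),n.round(3),round(s,4), "max",P.max(0).round(3),"min",P.min(0).round(3))
m=(T[...,2]>.28)&(T[...,2]<.302)&(T[...,0]<.66); r=cv2.minAreaRect(T[m][:,:2].astype(np.float32)[(T[m][:,0]>.59)&(abs(T[m][:,1])<.2)]); print("bar",r)
# dist things: bottles
for n,pt in(("amber",(191,190)),("whitecap",(340,178)),("dil",(117,257)),("jar",(420,259)),("rack",(428,197))): print(n,T[pt[1],pt[0]].round(3))
```

```text
leftwall 407 175 [0.5764 0.1555 0.0635] [-0.103  0.991 -0.087] 0.0004 max [0.656 0.167 0.092] min [0.496 0.141 0.039]
nearwall 270 158 [0.5075 0.0378 0.0322] [ 0.995  0.1   -0.003] 0.0004 max [0.521 0.123 0.079] min [ 0.496 -0.075 -0.008]
lid side 330 168 [ 0.5034 -0.0064  0.1233] [0.969 0.097 0.228] 0.0004 max [0.587 0.102 0.204] min [ 0.483 -0.238 -0.002]
lid top 609 594 [0.4868 0.0228 0.1962] [0.962 0.095 0.255] 0.0002 max [0.507 0.125 0.253] min [ 0.466 -0.082  0.128]
rflap side 218 112 [ 0.5759 -0.0974  0.1375] [-0.085  0.936  0.341] 0.0008 max [ 0.604 -0.082  0.168] min [ 0.541 -0.113  0.103]
rflap top 212 169 [ 0.5677 -0.0999  0.1451] [-0.086  0.931  0.356] 0.0004 max [ 0.602 -0.088  0.177] min [ 0.533 -0.112  0.114]
lflap side 156 71 [0.5423 0.1563 0.1363] [-0.107  0.979 -0.171] 0.0004 max [0.576 0.167 0.162] min [0.513 0.146 0.112]
lflap top 118 112 [0.5447 0.1525 0.1284] [-0.102  0.988 -0.118] 0.0003 max [0.576 0.159 0.159] min [0.512 0.147 0.095]
bar ((0.6351059675216675, 0.03140097111463547), (0.047541167587041855, 0.2598838210105896), 4.983027458190918)
amber [0.616 0.248 0.079]
whitecap [ 0.661 -0.203  0.082]
dil [0.409 0.437 0.147]
jar [ 0.421 -0.45   0.061]
rack [ 0.612 -0.479  0.051]
```

```bash
cat >> h.py <<'E'
from scipy.spatial.transform import Rotation as Ro
a0=np.radians(5.7); ex=np.array([np.cos(a0),np.sin(a0),0]); ey=np.array([-np.sin(a0),np.cos(a0),0]); ez=np.array([0,0,1.])
O=.5938*ex-.022*ey
W=lambda x,y,z: O+ex*x+ey*y+ez*z      # case -> world (m)
def C(p): return np.array([(p-O)@ex,(p-O)@ey,p[2]])
def rows(wps,cmd=None):
    """wps: list of (pos,R) -> shift/turn entries relative to the present pose"""
    s=observe(); p0,R0=(s["position"],s["tool_rot"]) if cmd is None else cmd
    for p,R in wps:
        print([(R0.T@(p-p0)/.5).round(3).tolist(),(Ro.from_matrix(R0.T@R).as_rotvec()/np.pi).round(3).tolist()])
def stat():
    s=observe(); print("t",round(s["time_s"],2),"case",C(s["position"]).round(4),"z axis",s["tool_rot"][:,2].round(3),"F",s["ft_force"].round(1),"q",s["q"].round(0),"w",round(s["grip_width"],3))
def flapR(sg,a=40):
    a=np.radians(a); z=-sg*np.sin(a)*ey-np.cos(a)*ez; x=-ex; return np.stack([x,np.cross(z,x),z],1)
def flapP(sg,th,r=.06,x=-.04,clear=0,a=40):
    th=np.radians(th); s,c=np.sin(th),np.cos(th)
    h=.002+.0145*abs(np.sin(th-np.radians(a)))+clear
    y=.118-r*c+s*h; z=.0985+r*s+c*h
    return W(x,sg*y,z)
def lidR(b=55,yaw=0):
    b=np.radians(b); f=np.cos(np.radians(yaw))*ex+np.sin(np.radians(yaw))*ey
    z=np.sin(b)*f-np.cos(b)*ez; y=np.cross(ez,f); x=np.cross(y,z); return np.stack([x,y,z],1)
def lidP(th,r=.148,y=0.,clear=0,b=55):
    th=np.radians(th); s,c=np.sin(th),np.cos(th); h=.0025+.011*abs(np.sin(th-np.radians(b)))+clear
    return W(-.085+r*c-s*h,y,.1045+r*s+c*h)
E
python3 - <<'E'
from h import *
stat(); z=np.load("pics/side0.npz"); im,X=cloud("side",z["im"],z["d"])
R=flapR(1)
rows([(flapP(1,98,clear=.06)+.03*ez,R),(flapP(1,98,clear=.02),R)])
print(flapP(1,98,clear=.06))
E
```

```text
t 0.1 case [-0.4001  0.5365  0.2308] z axis [-0.001 -0.001 -1.   ] F [0.5 0.4 0.5] q [ 63.  22.  74.  -0.  84. -12.] w 0.085
[[-0.911, -0.376, 0.107], [0.219, -0.04, -0.11]]
[[-0.939, -0.45, 0.156], [0.219, -0.04, -0.11]]
[0.5333904  0.23204758 0.14757598]
```

```bash
python3 -m handwheel '[[[-0.911,-0.376,0.107],[0.219,-0.04,-0.11]],[[-0.911,-0.376,0.107],[0.219,-0.04,-0.11]],[[-0.911,-0.376,0.107],[0.219,-0.04,-0.11]],[[-0.911,-0.376,0.107],[0.219,-0.04,-0.11]],[[-0.911,-0.376,0.107],[0.219,-0.04,-0.11]],[[-0.911,-0.376,0.107],[0.219,-0.04,-0.11]],[[-0.911,-0.376,0.107],[0.219,-0.04,-0.11]],[[-0.911,-0.376,0.107],[0.219,-0.04,-0.11]],[[-0.911,-0.376,0.107],[0.219,-0.04,-0.11]],[[-0.911,-0.376,0.107],[0.219,-0.04,-0.11]]]' 0
python3 - <<'E'
from h import *
stat()
R=flapR(1); rows([(flapP(1,98,clear=.06)+.03*ez,R),(flapP(1,98,clear=.02),R)])
E
```

```text
time_s: 1.1
position: [0.5349, 0.2306, 0.1772]
tool_rot: [[-0.995, -0.076, 0.063], [-0.099, 0.764, -0.638], [0.001, -0.641, -0.767]]
ft_force: [0.1, 0.5, 0.2]
grip_width: 0.0
gripper_force: 0.0
t 1.1 case [-0.0387  0.1983  0.1772] z axis [ 0.063 -0.638 -0.767] F [0.1 0.5 0.2] q [ 27.  37.  66. -37.  93. -65.] w 0.0
[[0.003, 0.002, -0.003], [0.001, -0.0, 0.0]]
[[0.003, -0.027, 0.086], [0.001, -0.0, 0.0]]
```

Run:
```python
from h import *
R=flapR(1); rows([(flapP(1,98,clear=.02),R)]+[(flapP(1,t,clear=-.001),R) for t in(96,88,80,71,62,53,44,35,27)])
```

```text
[[0.003, -0.027, 0.086], [0.001, -0.0, 0.0]]
[[0.003, -0.068, 0.11], [0.001, -0.0, 0.0]]
[[0.003, -0.085, 0.119], [0.001, -0.0, 0.0]]
[[0.003, -0.101, 0.131], [0.001, -0.0, 0.0]]
[[0.003, -0.116, 0.147], [0.001, -0.0, 0.0]]
[[0.003, -0.129, 0.167], [0.001, -0.0, 0.0]]
[[0.003, -0.137, 0.188], [0.001, -0.0, 0.0]]
[[0.003, -0.142, 0.211], [0.001, -0.0, 0.0]]
[[0.003, -0.142, 0.229], [0.001, -0.0, 0.0]]
[[0.003, -0.141, 0.242], [0.001, -0.0, 0.0]]
```

```bash
python3 -m handwheel '[[[0.003,-0.027,0.086],[0,0,0]],[[0.003,-0.068,0.11],[0,0,0]],[[0.003,-0.085,0.119],[0,0,0]],[[0.003,-0.101,0.131],[0,0,0]],[[0.003,-0.116,0.147],[0,0,0]],[[0.003,-0.129,0.167],[0,0,0]],[[0.003,-0.137,0.188],[0,0,0]],[[0.003,-0.142,0.211],[0,0,0]],[[0.003,-0.142,0.229],[0,0,0]],[[0.003,-0.141,0.242],[0,0,0]]]'
python3 - <<'E'
from h import *
stat()
R=flapR(1); rows([(flapP(1,t,clear=-.001),R) for t in(20,13,6,0)]+[(flapP(1,0,clear=-.003),R),(flapP(1,0,clear=.06)+.06*ey,R)])
E
```

```text
time_s: 2.1
position: [0.545, 0.1005, 0.1293]
tool_rot: [[-0.995, -0.076, 0.063], [-0.099, 0.764, -0.638], [0.0, -0.641, -0.767]]
ft_force: [0.2, 0.1, 0.5]
grip_width: -0.0003
gripper_force: 0.4
t 2.1 case [-0.0416  0.0679  0.1293] z axis [ 0.063 -0.638 -0.767] F [0.2 0.1 0.5] q [ 15.  35.  81. -41.  76. -66.] w -0.0
[[-0.003, -0.0, 0.013], [0.001, -0.0, 0.0]]
[[-0.003, 0.003, 0.024], [0.001, -0.0, 0.0]]
[[-0.003, 0.007, 0.035], [0.001, -0.0, 0.0]]
[[-0.003, 0.011, 0.044], [0.001, -0.0, 0.0]]
[[-0.003, 0.014, 0.047], [0.001, -0.0, 0.0]]
[[-0.003, 0.025, -0.126], [0.001, -0.0, 0.0]]
```

```bash
python3 -m handwheel '[[[0,0,0.013],[0,0,0]],[[0,0.003,0.024],[0,0,0]],[[0,0.007,0.035],[0,0,0]],[[0,0.011,0.044],[0,0,0]],[[0,0.014,0.047],[0,0,0]],[[0,0.014,0.047],[0,0,0]]]'
python3 - <<'E'
from h import *
stat()
for n in("side","top"):
    im,X=cloud(n); np.savez(f"pics/{n}1.npz",im=im,X=X)
    m=np.isfinite(X[...,0]); P=(X[m]-O)@np.stack([ex,ey,ez],1)
    k=(P[:,0]>-.07)&(P[:,0]<-.005)&(P[:,1]>.02)&(P[:,1]<.13)&(P[:,2]>.085)&(P[:,2]<.2)
    Q=P[k]; 
    for y in(.04,.05,.06,.08,.1): 
        q=Q[abs(Q[:,1]-y)<.006]; print(n,y,len(q),np.percentile(q[:,2],[10,50,90]).round(4) if len(q) else "")
R=flapR(1); rows([(flapP(1,0,clear=.06)+.1*ey,R),(W(-.2,.2,.4),flapR(1,0)),(W(-.12,-.35,.4),flapR(-1)),(flapP(-1,111,clear=.07,x=-.0435)+.05*ez,flapR(-1))])
E
```

```text
time_s: 2.7
position: [0.5459, 0.0915, 0.1073]
tool_rot: [[-0.995, -0.076, 0.064], [-0.099, 0.764, -0.638], [0.0, -0.641, -0.768]]
ft_force: [0.4, 0.4, 0.3]
grip_width: -0.0002
gripper_force: 0.0
t 2.7 case [-0.0415  0.0589  0.1073] z axis [ 0.064 -0.638 -0.768] F [0.4 0.4 0.3] q [ 14.  36.  82. -41.  74. -65.] w -0.0
side 0.04 11 [0.0992 0.101  0.1055]
side 0.05 18 [0.0986 0.1019 0.1051]
side 0.06 18 [0.0993 0.1006 0.1058]
side 0.08 37 [0.0987 0.1024 0.1167]
side 0.1 30 [0.0947 0.0997 0.1297]
top 0.04 65 [0.0999 0.1042 0.1072]
top 0.05 92 [0.0987 0.1031 0.1086]
top 0.06 100 [0.0995 0.1055 0.1376]
top 0.08 53 [0.0983 0.1016 0.1587]
top 0.1 61 [0.0981 0.1032 0.1914]
[[-0.003, 0.072, -0.222], [0.001, 0.0, -0.0]]
[[0.317, -0.158, -0.63], [-0.221, 0.0, 0.0]]
[[0.157, -1.002, 0.075], [-0.444, 0.0, 0.0]]
[[0.004, -0.512, 0.255], [-0.444, 0.0, 0.0]]
```

```bash
python3 -m handwheel '[[[-0.003,0.072,-0.222],[0,0,0]],[[-0.003,0.072,-0.222],[0,0,0]],[[-0.003,0.072,-0.222],[0,0,0]],[[0.317,-0.158,-0.63],[-0.221,0,0]],[[0.317,-0.158,-0.63],[-0.221,0,0]],[[0.317,-0.158,-0.63],[-0.221,0,0]],[[0.317,-0.158,-0.63],[-0.221,0,0]],[[0.317,-0.158,-0.63],[-0.221,0,0]],[[0.317,-0.158,-0.63],[-0.221,0,0]],[[0.317,-0.158,-0.63],[-0.221,0,0]]]'
python3 - <<'E'
from h import *
stat()
im,X=cloud("top")
m=np.isfinite(X[...,0]); P=(X[m]-O)@np.stack([ex,ey,ez],1)
k=(P[:,0]>-.07)&(P[:,0]<-.005)&(P[:,1]>.02)&(P[:,1]<.13)&(P[:,2]>.085)&(P[:,2]<.2)
for y in(.04,.05,.06,.08,.1): 
        q=P[k&(abs(P[:,1]-y)<.006)]; print(y,len(q),np.percentile(q[:,2],[10,50,90]).round(4) if len(q) else "")
rows([(W(-.2,-.2,.4),flapR(-1,15)),(W(-.12,-.36,.36),flapR(-1)),(flapP(-1,111,clear=.07,x=-.0435)+.05*ez,flapR(-1))])
E
```

```text
time_s: 3.8
position: [0.3728, 0.2163, 0.4047]
tool_rot: [[-0.995, -0.1, 0.01], [-0.1, 0.995, 0.001], [-0.01, 0.0, -1.0]]
ft_force: [0.0, 0.4, -0.0]
grip_width: 0.0
gripper_force: 0.0
t 3.8 case [-0.2014  0.2002  0.4047] z axis [ 0.01   0.001 -1.   ] F [ 0.   0.4 -0. ] q [ 14.   5.  69.  -0. 105. -81.] w 0.0
0.04 65 [0.0984 0.1028 0.1064]
0.05 89 [0.099  0.102  0.1059]
0.06 85 [0.098  0.1018 0.1059]
0.08 86 [0.0975 0.1009 0.1047]
0.1 85 [0.0961 0.1008 0.1031]
[[-0.001, -0.8, 0.005], [-0.084, 0.002, 0.0]]
[[-0.16, -1.12, 0.086], [-0.222, 0.002, 0.001]]
[[-0.311, -0.839, 0.459], [-0.222, 0.002, 0.001]]
```

```bash
python3 -m handwheel '[[[0,-0.8,0],[-0.084,0,0]],[[0,-0.8,0],[-0.084,0,0]],[[0,-0.8,0],[-0.084,0,0]],[[0,-0.8,0],[-0.084,0,0]],[[0,-0.8,0],[-0.084,0,0]],[[0,-0.8,0],[-0.084,0,0]],[[-0.1,-0.95,0.05],[-0.222,0,0]],[[-0.16,-1,0.086],[-0.222,0,0]],[[-0.16,-1,0.086],[-0.222,0,0]],[[-0.16,-1,0.086],[-0.222,0,0]]]'
python3 - <<'E'
from h import *
stat()
rows([(flapP(-1,111,clear=.07,x=-.0435)+.05*ez,flapR(-1)),(flapP(-1,111,clear=.02,x=-.0435),flapR(-1))])
im,X=cloud("top"); hsv=cv2.cvtColor(im,cv2.COLOR_RGB2HSV)
H,S=hsv[...,0].astype(int),hsv[...,1]
m=((H<6)|(H>174))&(S>150)&(X[...,2]>.1)&(abs(X[...,0]-.64)<.06)&(abs(X[...,1]+.1)<.06)
P=(X[m]-O)@np.stack([ex,ey,ez],1); print(P[P[:,2]>.14].mean(0),(P[:,2]>.14).sum(),P.mean(0),P.min(0),P.max(0))
E
```

```text
time_s: 4.85
position: [0.4852, -0.2405, 0.3609]
tool_rot: [[-0.995, -0.07, -0.066], [-0.096, 0.757, 0.646], [0.005, 0.649, -0.761]]
ft_force: [0.5, -0.1, 0.1]
grip_width: -0.0
gripper_force: 0.0
t 4.85 case [-0.1349 -0.2655  0.3609] z axis [-0.066  0.646 -0.761] F [ 0.5 -0.1  0.1] q [ -49.   30.   49.   30.  132. -131.] w -0.0
[[-0.184, -0.172, 0.344], [0.003, -0.0, -0.002]]
[[-0.184, -0.143, 0.453], [0.003, -0.0, -0.002]]
[ 0.0152924  -0.14977549  0.14572708] 13 [ 0.025935   -0.14488758  0.127037  ] [ 0.0106347  -0.15532279  0.10950983] [ 0.04368726 -0.13211806  0.14943718]
```

```bash
python3 -m handwheel '[[[-0.184,-0.172,0.344],[0.003,0,-0.002]],[[-0.184,-0.172,0.344],[0.003,0,-0.002]],[[-0.184,-0.172,0.344],[0.003,0,-0.002]],[[-0.184,-0.172,0.344],[0.003,0,-0.002]],[[-0.184,-0.172,0.344],[0.003,0,-0.002]],[[-0.184,-0.172,0.344],[0.003,0,-0.002]]]'
python3 - <<'E'
from h import *
stat()
R=flapR(-1); rows([(flapP(-1,t,clear=c,x=-.0435),R) for t,c in((111,.02),(110,-.001),(101,-.001),(91,-.001),(81,-.001),(71,-.001),(61,-.001),(51,-.001),(41,-.001),(32,-.001))])
E
```

```text
time_s: 5.5
position: [0.5719, -0.1824, 0.1765]
tool_rot: [[-0.994, -0.082, -0.067], [-0.105, 0.767, 0.633], [-0.001, 0.637, -0.771]]
ft_force: [-0.0, 0.2, 1.4]
grip_width: -0.0003
gripper_force: 0.0
t 5.5 case [-0.0428 -0.2163  0.1765] z axis [-0.067  0.633 -0.771] F [-0.   0.2  1.4] q [ -40.   40.   60.   28.  108. -134.] w -0.0
[[0.001, 0.023, 0.109], [-0.003, -0.001, 0.002]]
[[0.001, 0.065, 0.123], [-0.003, -0.001, 0.002]]
[[0.0, 0.086, 0.127], [-0.003, -0.001, 0.002]]
[[0.0, 0.108, 0.136], [-0.003, -0.001, 0.002]]
[[0.0, 0.128, 0.15], [-0.003, -0.001, 0.002]]
[[-0.0, 0.146, 0.168], [-0.003, -0.001, 0.002]]
[[-0.0, 0.159, 0.19], [-0.003, -0.001, 0.002]]
[[-0.0, 0.168, 0.214], [-0.003, -0.001, 0.002]]
[[-0.0, 0.172, 0.24], [-0.003, -0.001, 0.002]]
[[-0.0, 0.172, 0.255], [-0.003, -0.001, 0.002]]
```

```bash
python3 -m handwheel '[[[0,0.023,0.109],[0,0,0]],[[0,0.065,0.123],[0,0,0]],[[0,0.086,0.127],[0,0,0]],[[0,0.108,0.136],[0,0,0]],[[0,0.128,0.15],[0,0,0]],[[0,0.146,0.168],[0,0,0]],[[0,0.159,0.19],[0,0,0]],[[0,0.168,0.214],[0,0,0]],[[0,0.172,0.24],[0,0,0]],[[0,0.172,0.255],[0,0,0]]]'
python3 - <<'E'
from h import *
stat()
R=flapR(-1); rows([(flapP(-1,t,clear=-.001,x=-.0435),R) for t in(23,14,7,0)]+[(flapP(-1,0,clear=-.003,x=-.0435),R),(flapP(-1,0,clear=.07,x=-.05)-.1*ey,R)])
E
```

```text
time_s: 6.5
position: [0.5565, -0.0354, 0.1334]
tool_rot: [[-0.994, -0.083, -0.064], [-0.105, 0.768, 0.631], [-0.003, 0.635, -0.773]]
ft_force: [1.1, 0.1, 0.4]
grip_width: -0.0001
gripper_force: 0.4
t 6.5 case [-0.0436 -0.0685  0.1334] z axis [-0.064  0.631 -0.773] F [1.1 0.1 0.4] q [ -30.   36.   78.   31.   92. -132.] w -0.0
[[-0.0, -0.003, 0.015], [-0.003, -0.0, 0.002]]
[[-0.0, -0.006, 0.029], [-0.003, -0.0, 0.002]]
[[-0.0, -0.01, 0.04], [-0.003, -0.0, 0.002]]
[[-0.0, -0.015, 0.051], [-0.003, -0.0, 0.002]]
[[-0.0, -0.018, 0.054], [-0.003, -0.0, 0.002]]
[[0.014, -0.079, -0.185], [-0.003, -0.0, 0.002]]
```

```bash
python3 -m handwheel '[[[0,-0.003,0.015],[0,0,0]],[[0,-0.006,0.029],[0,0,0]],[[0,-0.01,0.04],[0,0,0]],[[0,-0.015,0.051],[0,0,0]],[[0,-0.018,0.055],[0,0,0]],[[0,-0.018,0.055],[0,0,0]],[[0.014,-0.079,-0.185],[0,0,0]],[[0.014,-0.079,-0.185],[0,0,0]],[[0.014,-0.079,-0.185],[0,0,0]],[[0.014,-0.079,-0.185],[0,0,0]]]'
python3 - <<'E'
from h import *
stat()
rows([(W(-.2,-.22,.40),flapR(-1)),(W(-.3,-.15,.4),lidR(45)),(lidP(107,clear=.06)+.02*ez,lidR(55)),(lidP(106,clear=.03),lidR(55))])
im,X=cloud("top"); 
m=np.isfinite(X[...,0]); P=(X[m]-O)@np.stack([ex,ey,ez],1)
k=(P[:,0]>-.07)&(P[:,0]<-.005)&(P[:,2]>.085)&(P[:,2]<.2)
for y in(.04,.05,.1,-.04,-.05,-.06,-.1): 
        q=P[k&(abs(P[:,1]-y)<.006)]; print(y,len(q),np.percentile(q[:,2],[10,50,90]).round(4) if len(q) else "")
cv2.imwrite("pics/top2.png",im[:,:,::-1])
E
```

```text
time_s: 7.5
position: [0.5597, -0.129, 0.1827]
tool_rot: [[-0.995, -0.083, -0.058], [-0.101, 0.771, 0.628], [-0.008, 0.631, -0.776]]
ft_force: [-1.4, -0.2, 0.5]
grip_width: -0.0001
gripper_force: 0.0
t 7.5 case [-0.0496 -0.162   0.1827] z axis [-0.058  0.628 -0.776] F [-1.4 -0.2  0.5] q [ -37.   36.   67.   29.  104. -133.] w -0.0
[[0.297, 0.186, -0.412], [-0.005, 0.002, 0.002]]
[[0.497, 0.296, -0.324], [0.206, -0.238, -0.084]]
[[0.292, 0.332, 0.106], [0.201, -0.291, -0.103]]
[[0.23, 0.319, 0.121], [0.201, -0.291, -0.103]]
0.04 67 [0.0995 0.103  0.1064]
0.05 87 [0.0996 0.1024 0.1054]
0.1 85 [0.0964 0.1004 0.1034]
-0.04 58 [0.0988 0.1024 0.1068]
-0.05 87 [0.0996 0.1025 0.1056]
-0.06 88 [0.0988 0.1017 0.1051]
-0.1 89 [0.0971 0.1003 0.1044]
```

```bash
python3 -m handwheel '[[[0.297,0.186,-0.412],[0,0,0]],[[0.297,0.186,-0.412],[0,0,0]],[[0.297,0.186,-0.412],[0,0,0]],[[0.297,0.186,-0.412],[0,0,0]],[[0.297,0.186,-0.412],[0,0,0]],[[0.297,0.186,-0.412],[0,0,0]],[[0.497,0.296,-0.324],[0.206,-0.238,-0.084]],[[0.497,0.296,-0.324],[0.206,-0.238,-0.084]],[[0.497,0.296,-0.324],[0.206,-0.238,-0.084]],[[0.497,0.296,-0.324],[0.206,-0.238,-0.084]]]';python3 -m handwheel '[[[0,0,0],[0,0,0]]]' >/dev/null;  python3 - <<'E'
from h import *
stat()
rows([(W(-.3,-.15,.4),lidR(45)),(lidP(107,clear=.06)+.02*ez,lidR(55)),(lidP(106,clear=.03),lidR(55))])
E
```

```text
time_s: 8.55
position: [0.3089, -0.1378, 0.3985]
tool_rot: [[-0.894, -0.166, 0.417], [-0.026, 0.947, 0.321], [-0.448, 0.275, -0.85]]
ft_force: [-0.2, -0.8, 0.0]
grip_width: -0.0002
gripper_force: 0.0
t 8.65 case [-0.3003 -0.1458  0.3988] z axis [ 0.416  0.322 -0.851] F [-0.   0.2 -0.7] q [ -71.   -9.   90.   32.  108. -159.] w -0.0
[[-0.002, -0.007, -0.004], [0.086, -0.099, -0.035]]
[[-0.03, 0.18, 0.435], [0.083, -0.154, -0.042]]
[[-0.076, 0.17, 0.48], [0.083, -0.154, -0.042]]
```

```bash
python3 -m handwheel '[[[0,0.1,0],[0,0,0]],[[0,0.2,0.05],[0,0,0]],[[0,0.3,0.05],[0,0,0]],[[-0.05,0.3,0.1],[0.03,-0.05,-0.015]],[[-0.05,0.3,0.1],[0.083,-0.15,-0.042]],[[-0.05,0.3,0.1],[0.083,-0.15,-0.042]],[[-0.05,0.3,0.1],[0.083,-0.15,-0.042]],[[-0.05,0.3,0.1],[0.083,-0.15,-0.042]]]';  python3 - <<'E'
from h import *
stat()
rows([(lidP(107,clear=.06)+.02*ez,lidR(55)),(lidP(106,clear=.03),lidR(55))])
E
```

```text
time_s: 9.45
position: [0.3278, 0.0194, 0.4088]
tool_rot: [[-0.582, -0.104, 0.807], [-0.057, 0.995, 0.087], [-0.811, 0.005, -0.585]]
ft_force: [-1.2, 0.2, -0.2]
grip_width: 0.0001
gripper_force: 0.0
t 9.45 case [-0.2657  0.0087  0.4088] z axis [ 0.807  0.087 -0.585] F [-1.2  0.2 -0.2] q [ -79.  -39.  111.   55.   97. -162.] w 0.0
[[0.184, -0.02, 0.304], [0.002, -0.004, -0.0]]
[[0.164, -0.02, 0.365], [0.002, -0.004, -0.0]]
```

```bash
python3 -m handwheel '[[[-0.03,-0.02,0.05],[0,0,0]],[[-0.06,-0.02,0.09],[0,0,0]],[[-0.09,-0.02,0.13],[0,0,0]],[[-0.09,-0.02,0.13],[0,0,0]],[[-0.09,-0.02,0.13],[0,0,0]],[[-0.09,-0.02,0.13],[0,0,0]],[[-0.09,-0.02,0.13],[0,0,0]]]';  python3 - <<'E'
from h import *
stat()
rows([(lidP(107,clear=.06)+.02*ez,lidR(55)),(lidP(106,clear=.03),lidR(55))])
E
```

```text
time_s: 10.15
position: [0.4076, 0.0172, 0.4072]
tool_rot: [[-0.584, -0.105, 0.805], [-0.057, 0.994, 0.088], [-0.809, 0.005, -0.587]]
ft_force: [-0.4, -0.3, -0.5]
grip_width: -0.0
gripper_force: 0.0
t 10.15 case [-0.1865 -0.0014  0.4072] z axis [ 0.805  0.088 -0.587] F [-0.4 -0.3 -0.5] q [ -37.  -21.  106.   41.   58. -144.] w -0.0
[[0.274, 0.001, 0.174], [0.002, -0.005, -0.0]]
[[0.253, 0.001, 0.236], [0.002, -0.005, -0.0]]
```

```bash
python3 -m handwheel '[[[0.14,0,0.05],[0,0,0]],[[0.27,0,0.13],[0.002,-0.005,0]],[[0.274,0,0.174],[0.002,-0.005,0]],[[0.274,0,0.174],[0.002,-0.005,0]],[[0.274,0,0.174],[0.002,-0.005,0]],[[0.253,0,0.236],[0.002,-0.005,0]],[[0.253,0,0.236],[0.002,-0.005,0]],[[0.253,0,0.236],[0.002,-0.005,0]]]';  python3 - <<'E'
from h import *
stat()
R=lidR(55);rows([(lidP(t,clear=-.001),R) for t in(106,101,95,89,83,77,71,65,59,53)])
E
```

```text
time_s: 10.95
position: [0.4322, 0.0347, 0.264]
tool_rot: [[-0.598, -0.08, 0.798], [-0.048, 0.997, 0.063], [-0.8, -0.001, -0.6]]
ft_force: [-0.4, 0.3, 0.0]
grip_width: -0.0002
gripper_force: 0.0
t 10.95 case [-0.1603  0.0136  0.264 ] z axis [ 0.798  0.063 -0.6  ] F [-0.4  0.3  0. ] q [ -26.   -8.  124.   59.   29. -165.] w -0.0
[[0.002, -0.026, 0.064], [-0.005, -0.01, -0.003]]
[[-0.02, -0.026, 0.08], [-0.005, -0.01, -0.003]]
[[-0.044, -0.025, 0.102], [-0.005, -0.01, -0.003]]
[[-0.066, -0.024, 0.127], [-0.005, -0.01, -0.003]]
[[-0.085, -0.024, 0.153], [-0.005, -0.01, -0.003]]
[[-0.102, -0.023, 0.182], [-0.005, -0.01, -0.003]]
[[-0.114, -0.022, 0.213], [-0.005, -0.01, -0.003]]
[[-0.124, -0.022, 0.245], [-0.005, -0.01, -0.003]]
[[-0.129, -0.021, 0.278], [-0.005, -0.01, -0.003]]
[[-0.131, -0.021, 0.309], [-0.005, -0.01, -0.003]]
```

```bash
cat >> h.py <<'E'
def FK(q,g):
    q=np.radians(q); Rz=lambda a:Ro.from_euler('z',a).as_matrix(); Ry=lambda a:Ro.from_euler('y',a).as_matrix()
    A=Rz(q[0]); B=A@Ry(q[1]); F=B@Ry(q[2]); T=F@Rz(q[3])@Ry(q[4])@Rz(q[5])
    return A@[g[0],0,g[1]]+B@[0,0,g[2]]+F@[g[4],0,g[3]]+T@[0,0,g[5]],T
E
python3 - <<'E'
from h import *
from scipy.optimize import least_squares
s=observe()
D=[([62.722,21.807,74.336,0,83.858,-12.336],[.1417,.5312,.2308]),([27,37,66,-37,93,-65],[.5349,.2306,.1772]),([15,35,81,-41,76,-66],[.545,.1005,.1293]),([14,36,82,-41,74,-65],[.5459,.0915,.1073]),([14,5,69,0,105,-81],[.3728,.2163,.4047]),([-49,30,49,30,132,-131],[.4852,-.2405,.3609]),([-40,40,60,28,108,-134],[.5719,-.1824,.1765]),([-30,36,78,31,92,-132],[.5565,-.0354,.1334]),([-37,36,67,29,104,-133],[.5597,-.129,.1827]),([-79,-39,111,55,97,-162],[.3278,.0194,.4088]),([-37,-21,106,41,58,-144],[.4076,.0172,.4072]),(s["q"],s["position"])]
f=lambda g:np.concatenate([FK(np.array(q,float),g)[0]-p for q,p in D])
r=least_squares(f,[0,.3,.4,.4,0,.2],loss="soft_l1",f_scale=.005); g=r.x; print(g.round(4),abs(r.fun).reshape(-1,3).max(1).round(3))
T=FK(s["q"],g)[1]; print((T.T@s["tool_rot"]).round(2))
np.save("g.npy",g)
for b in(25,35,45,55,65,75):
  out=[]
  for th in(106,85,65,45,25,0):
    h=lidP(th,b=b); d=lidR(b)[:,2]; w=h-g[5]*d; az=np.degrees(np.arctan2(w[1],w[0]))
    rr=np.hypot(w[0],w[1])-g[0]; zz=w[2]-g[1]; L3=np.hypot(g[3],g[4]); D2=np.hypot(rr,zz)
    cg=(D2**2-g[2]**2-L3**2)/(2*g[2]*L3)
    if abs(cg)>1: out.append("unreach"); continue
    bend=np.arccos(cg); q3=np.degrees(bend-np.arctan2(g[4],g[3])); q2=np.degrees(np.arctan2(rr,zz)-np.arctan2(L3*np.sin(bend),g[2]+L3*cg))
    out.append((round(az),round(q2),round(q3),"q5",round(180-b-q2-q3),"wz",round(w[2],2),round(rr,2)))
  print(b,out)
E
```

```text
[-0.0158  0.244   0.5547  0.3476  0.1555  0.3646] [0.096 0.182 0.193 0.192 0.116 0.096 0.09  0.094 0.09  0.03  0.071 0.079]
[[ 0. -1. -0.]
 [ 1.  0. -0.]
 [ 0. -0.  1.]]
25 [(2, 1, 101, 'q5', 53, 'wz', np.float64(0.57), np.float64(0.32)), (2, 6, 94, 'q5', 55, 'wz', np.float64(0.58), np.float64(0.37)), (3, 11, 89, 'q5', 55, 'wz', np.float64(0.57), np.float64(0.43)), (3, 18, 85, 'q5', 52, 'wz', np.float64(0.54), np.float64(0.47)), (3, 23, 84, 'q5', 47, 'wz', np.float64(0.5), np.float64(0.5)), (3, 29, 86, 'q5', 40, 'wz', np.float64(0.44), np.float64(0.52))]
35 [(1, -2, 110, 'q5', 37, 'wz', np.float64(0.54), np.float64(0.26)), (2, 3, 103, 'q5', 39, 'wz', np.float64(0.55), np.float64(0.32)), (2, 9, 98, 'q5', 38, 'wz', np.float64(0.54), np.float64(0.37)), (3, 15, 95, 'q5', 34, 'wz', np.float64(0.51), np.float64(0.42)), (3, 21, 94, 'q5', 29, 'wz', np.float64(0.47), np.float64(0.45)), (3, 28, 96, 'q5', 21, 'wz', np.float64(0.41), np.float64(0.46))]
45 [(-1, -2, 119, 'q5', 18, 'wz', np.float64(0.5), np.float64(0.22)), (1, 2, 113, 'q5', 20, 'wz', np.float64(0.51), np.float64(0.27)), (2, 8, 108
[... 705 characters left out ...]
.float64(0.15)), (-1, 14, 132, 'q5', -31, 'wz', np.float64(0.41), np.float64(0.2)), (0, 19, 126, 'q5', -30, 'wz', np.float64(0.39), np.float64(0.26)), (1, 26, 122, 'q5', -32, 'wz', np.float64(0.37), np.float64(0.3)), (2, 33, 119, 'q5', -37, 'wz', np.float64(0.33), np.float64(0.33)), (2, 43, 118, 'q5', -46, 'wz', np.float64(0.27), np.float64(0.34))]
75 ['unreach', (-2, 33, 141, 'q5', -70, 'wz', np.float64(0.35), np.float64(0.18)), (0, 33, 133, 'q5', -61, 'wz', np.float64(0.33), np.float64(0.23)), (1, 37, 128, 'q5', -61, 'wz', np.float64(0.31), np.float64(0.27)), (1, 44, 124, 'q5', -63, 'wz', np.float64(0.27), np.float64(0.3)), (2, 54, 121, 'q5', -70, 'wz', np.float64(0.21), np.float64(0.32))]
```

Run:
```python
import re
t=open("h.py").read().replace("B@[0,0,g[2]]","B@[g[6],0,g[2]]"); open("h.py","w").write(t)
from h import *
from scipy.optimize import least_squares
s=observe()
D=[([62.722,21.807,74.336,0,83.858,-12.336],[.1417,.5312,.2308]),([27,37,66,-37,93,-65],[.5349,.2306,.1772]),([15,35,81,-41,76,-66],[.545,.1005,.1293]),([14,36,82,-41,74,-65],[.5459,.0915,.1073]),([14,5,69,0,105,-81],[.3728,.2163,.4047]),([-49,30,49,30,132,-131],[.4852,-.2405,.3609]),([-40,40,60,28,108,-134],[.5719,-.1824,.1765]),([-30,36,78,31,92,-132],[.5565,-.0354,.1334]),([-37,36,67,29,104,-133],[.5597,-.129,.1827]),([-79,-39,111,55,97,-162],[.3278,.0194,.4088]),([-37,-21,106,41,58,-144],[.4076,.0172,.4072]),(s["q"],s["position"])]
f=lambda g:np.concatenate([FK(np.array(q,float),g)[0]-p for q,p in D])
for q,p in D[:3]: print(FK(np.array(q,float),np.ones(7))[1][:,2].round(3))
for x0 in([0,.3,.4,.4,0,.2,0],[0,.4,.4,.4,.1,.3,.1]):
    r=least_squares(f,x0); g=r.x; print(g.round(4),abs(r.fun).reshape(-1,3).max(1).round(3))
```

```text
[-0. -0. -1.]
[ 0.068 -0.64  -0.765]
[ 0.065 -0.642 -0.764]
[-0.0029  0.1616  0.5865  0.365   0.1427  0.3109 -0.0177] [0.109 0.13  0.149 0.148 0.113 0.074 0.068 0.068 0.066 0.075 0.076 0.088]
[-0.0029  0.1616  0.5865  0.365   0.1427  0.3109 -0.0177] [0.109 0.13  0.149 0.148 0.113 0.074 0.068 0.068 0.066 0.075 0.076 0.088]
```

Run:
```python
t=open("h.py").read().replace("A@[g[0],0,g[1]]","A@[g[0],g[7],g[1]]").replace("+T@[0,0,g[5]]","+F@Rz(q[3])@[0,g[8],0]+T@[0,0,g[5]]"); open("h.py","w").write(t)
from h import *
from scipy.optimize import least_squares
s=observe()
D=[([62.722,21.807,74.336,0,83.858,-12.336],[.1417,.5312,.2308]),([27,37,66,-37,93,-65],[.5349,.2306,.1772]),([15,35,81,-41,76,-66],[.545,.1005,.1293]),([14,36,82,-41,74,-65],[.5459,.0915,.1073]),([14,5,69,0,105,-81],[.3728,.2163,.4047]),([-49,30,49,30,132,-131],[.4852,-.2405,.3609]),([-40,40,60,28,108,-134],[.5719,-.1824,.1765]),([-30,36,78,31,92,-132],[.5565,-.0354,.1334]),([-37,36,67,29,104,-133],[.5597,-.129,.1827]),([-79,-39,111,55,97,-162],[.3278,.0194,.4088]),([-37,-21,106,41,58,-144],[.4076,.0172,.4072]),(s["q"],s["position"])]
f=lambda g:np.concatenate([FK(np.array(q,float),g)[0]-p for q,p in D])
r=least_squares(f,[0,.3,.4,.4,0,.2,0,.05,.05]); g=r.x; print(g.round(4),abs(r.fun).reshape(-1,3).max(1).round(3)); np.save("g.npy",g)
lo=np.array([-178,-50,13,-81,10.5,-165.]);hi=np.array([178,133,142,261,163,165.])
C0=Ro.from_euler('z',90).as_matrix()
def ik(p,R,q0):
    def e(q):
        P,T=FK(q,g); return np.concatenate([(P-p)*10,Ro.from_matrix(R.T@(T@C0.T)).as_rotvec()])
    T=FK(s["q"],g)[1]
    r=least_squares(e,np.clip(q0,lo+.1,hi-.1),bounds=(lo,hi),x_scale=30); return r.x,np.linalg.norm(r.fun)
Q,T=FK(s["q"],g); print((T.T@s["tool_rot"]).round(2))
C0=(T.T@s["tool_rot"]).T
for b in(25,35,45,55,65):
  for yaw in(0,):
    for flip in(0,1):
      q0=np.array([-10,10,100,180*flip,30,-92+180*flip.__int__()]); out=[]
      for th in(106,60,30,0):
        q,e=ik(lidP(th,b=b),lidR(b,yaw),q0); q0=q if e<.02 else q0; out.append((q.round().astype(int).tolist(),round(e,2)))
      print(b,yaw,flip,out)
```

```text
[1.700e-03 1.264e-01 5.353e-01 3.449e-01 1.015e-01 2.536e-01 4.800e-03
 1.168e-01 1.000e-04] [0.001 0.003 0.003 0.003 0.004 0.005 0.003 0.005 0.002 0.002 0.001 0.002]
[[ 0. -1. -0.]
 [ 1.  0. -0.]
 [ 0. -0.  1.]]
25 0 0 [([-18, 2, 104, 12, 52, -119], np.float64(0.0)), ([-11, 15, 89, 9, 53, -111], np.float64(0.0)), ([-9, 23, 85, 9, 48, -110], np.float64(0.0)), ([-9, 30, 87, 10, 39, -111], np.float64(0.0))]
25 0 1 [([-6, 2, 124, 261, 11, -3], np.float64(0.61)), ([-3, 14, 111, 261, 11, -1], np.float64(0.62)), ([-11, 22, 106, 91, 11, 165], np.float64(0.49)), ([-11, 30, 104, 91, 11, 165], np.float64(0.4))]
35 0 0 [([-20, -1, 111, 23, 41, -130], np.float64(0.0)), ([-13, 12, 96, 17, 39, -119], np.float64(0.0)), ([-11, 22, 93, 17, 33, -118], np.float64(0.0)), ([-10, 29, 94, 22, 25, -123], np.float64(0.0))]
35 0 1 [([-5, 2, 124, 261, 11, -1], np.float64(0.48)), ([-14, 12, 113, 90, 13, 165], np.float64(0.39)), ([-11, 22, 106, 92, 11, 165], np.float64(0.33)), ([-11, 30, 104, 92, 11, 165], np.float64(0.23))]
45 0 0 [([-24, -2, 118, 43, 31, -150], np.float64(0.0)), ([-14, 11, 103, 34, 26, -135], 
[... 437 characters left out ...]
04, 65, 14, -165], np.float64(0.08)), ([-10, 29, 101, 65, 11, -165], np.float64(0.16))]
55 0 1 [([-28, -2, 127, 85, 27, 165], np.float64(0.04)), ([-16, 12, 112, 92, 18, 165], np.float64(0.05)), ([-13, 21, 107, 96, 15, 163], np.float64(0.0)), ([-12, 31, 107, 127, 18, 131], np.float64(0.0))]
65 0 0 [([-22, -3, 123, 62, 20, -165], np.float64(0.24)), ([-14, 12, 109, 66, 14, -165], np.float64(0.2)), ([-11, 20, 104, 67, 11, -165], np.float64(0.24)), ([-10, 28, 101, 67, 11, -165], np.float64(0.33))]
65 0 1 [([-30, 1, 132, 110, 35, 139], np.float64(0.0)), ([-17, 14, 117, 123, 25, 134], np.float64(0.0)), ([-14, 24, 113, 137, 27, 121], np.float64(0.0)), ([-13, 34, 112, 149, 34, 108], np.float64(0.0))]
```

```bash
cat >> h.py <<'E'
import os
if os.path.exists("g.npy"): g=np.load("g.npy")
lo=np.array([-178,-50,13,-81,10.5,-165.]);hi=np.array([178,133,142,261,163,165.])
C0=Ro.from_euler('z',90).as_matrix()
FL=np.diag([-1.,-1,1])
def ik(p,R,q0):
    from scipy.optimize import least_squares
    def e(q):
        P,T=FK(q,g); return np.concatenate([(P-p)*10,Ro.from_matrix(R.T@T@C0).as_rotvec()])
    r=least_squares(e,np.clip(q0,lo+.1,hi-.1),bounds=(lo,hi),x_scale=30); return r.x,np.linalg.norm(r.fun)
E
sed -i 's/T@C0)/T@C0.T)/' h.py
python3 - <<'E'
from h import *
import h
s=observe(); T=FK(s["q"],g)[1]
h.C0=(s["tool_rot"].T@T)
for b in(45,50,55,60):
      q0=s["q"]+[0,0,0,0,0,180]; out=[]
      for th in(106,90,75,60,45,30,15,0):
        q,e=ik(lidP(th,b=b),lidR(b)@FL,q0); q0=q if e<.02 else q0; out.append((q.round().astype(int).tolist(),round(e,2)))
      print(b,out)
# latch poses
for yaw in(0,20,45):
  for b in(45,55):
    print(yaw,b,[ (lambda r:(r[0].round().astype(int).tolist(),round(r[1],2)))(ik(W(x,y,.13),lidR(b,yaw)@FL,q0)) for x,y in((.01,-.18),(.0,-.14),(.03,-.1))])
E
```

```text
45 [([-24, -2, 118, 43, 31, 30], np.float64(0.0)), ([-20, 2, 112, 37, 30, 38], np.float64(0.0)), ([-17, 6, 107, 35, 28, 43], np.float64(0.0)), ([-14, 11, 103, 34, 26, 45], np.float64(0.0)), ([-13, 16, 101, 35, 23, 44], np.float64(0.0)), ([-12, 21, 100, 39, 20, 40], np.float64(0.0)), ([-11, 25, 100, 47, 16, 32], np.float64(0.0)), ([-11, 29, 101, 62, 13, 16], np.float64(0.0))]
50 [([-25, -3, 121, 58, 28, 14], np.float64(0.0)), ([-21, 1, 115, 52, 26, 23], np.float64(0.0)), ([-18, 6, 111, 50, 23, 27], np.float64(0.0)), ([-15, 11, 107, 50, 21, 28], np.float64(0.0)), ([-14, 16, 105, 55, 18, 24], np.float64(0.0)), ([-13, 21, 103, 63, 16, 16], np.float64(0.0)), ([-12, 25, 103, 79, 14, 0], np.float64(0.0)), ([-12, 29, 104, 100, 13, -22], np.float64(0.0))]
55 [([-27, -2, 125, 76, 27, -5], np.float64(0.0)), ([-22, 2, 119, 72, 24, 3], np.float64(0.0)), ([-19, 7, 114, 72, 21, 5], np.float64(0.0)), ([-16, 12, 110, 75, 18, 3], np.float64(0.0)), ([-14, 17, 108, 83, 16, -5], np.float64(0.0)), ([-13, 21, 107, 96, 15, -17], np.float64(0.0)), ([-12, 26, 107, 112, 16, -34], np.float64(0.0)), ([-12, 31, 1
[... 620 characters left out ...]
(0.0)), ([-33, 27, 111, 101, 32, -37], np.float64(0.0)), ([-26, 28, 109, 105, 27, -37], np.float64(0.0))]
20 45 [([-39, 30, 95, 58, 49, -12], np.float64(0.0)), ([-36, 27, 100, 60, 46, -13], np.float64(0.0)), ([-30, 28, 98, 60, 42, -8], np.float64(0.0))]
20 55 [([-42, 32, 100, 74, 52, -29], np.float64(0.0)), ([-39, 30, 105, 77, 50, -32], np.float64(0.0)), ([-33, 30, 103, 80, 45, -29], np.float64(0.0))]
45 45 [([-41, 35, 83, 48, 71, -22], np.float64(0.0)), ([-38, 33, 89, 50, 68, -23], np.float64(0.0)), ([-33, 33, 87, 51, 65, -19], np.float64(0.0))]
45 55 [([-43, 37, 86, 58, 75, -30], np.float64(0.0)), ([-41, 35, 91, 60, 72, -32], np.float64(0.0)), ([-36, 35, 91, 62, 68, -29], np.float64(0.0))]
```

```bash
python3 -m handwheel '[[[0,0,-0.06],[0,0,0.45]],[[0,0,-0.06],[0,0,0.45]],[[0,0,-0.06],[0,0,0.45]],[[0,0,-0.06],[0,0,0.45]],[[0,0,-0.06],[0,0,0.45]],[[0,0,-0.06],[0,0,0.45]],[[0,0,-0.06],[0,0,0.45]],[[0,0,-0.06],[0,0,0.45]],[[0,0,-0.06],[0,0,0.45]],[[0,0,-0.06],[0,0,0.45]]]'
python3 -m handwheel '[[[0,0,0],[0,0,0.45]],[[0,0,0],[0,0,0.45]],[[0,0,0],[0,0,0.45]],[[0,0,0],[0,0,0.45]],[[0,0,0],[0,0,0.45]],[[0,0,0],[0,0,0.45]],[[0,0,0],[0,0,0.45]],[[0,0,0],[0,0,0.45]],[[0,0,0],[0,0,0.45]],[[0,0,0],[0,0,0.45]]]'
python3 - <<'E'
from h import *
stat(); R=lidR(55)@FL; rows([(lidP(106,clear=.03),R)])
E
```

```text
time_s: 11.95
position: [0.4074, 0.0328, 0.2822]
tool_rot: [[-0.168, 0.579, 0.798], [0.978, 0.199, 0.062], [-0.123, 0.791, -0.599]]
ft_force: [-0.1, -0.3, 0.0]
grip_width: 0.0
gripper_force: 0.0
time_s: 12.95
position: [0.4074, 0.0328, 0.2822]
tool_rot: [[0.545, 0.256, 0.798], [0.349, -0.935, 0.062], [0.762, 0.245, -0.599]]
ft_force: [-0.1, 0.2, -0.2]
grip_width: 0.0002
gripper_force: 0.0
t 12.95 case [-0.1851  0.0141  0.2822] z axis [ 0.798  0.062 -0.599] F [-0.1  0.2 -0.2] q [-31. -14. 124.  53.  35.   2.] w 0.0
[[-0.057, 0.011, 0.088], [0.004, 0.011, 0.095]]
```

```bash
python3 -m handwheel '[[[-0.057,0.011,0.088],[0.004,0.011,0.095]],[[-0.057,0.011,0.088],[0.004,0.011,0.095]],[[-0.057,0.011,0.088],[0.004,0.011,0.095]],[[-0.057,0.011,0.088],[0.004,0.011,0.095]]]'
python3 - <<'E'
from h import *
stat()
R=lidR(55)@FL;rows([(lidP(t,clear=-.001),R) for t in(106,102,97,92,87,82,77,72,67,62)])
E
```

```text
time_s: 13.35
position: [0.4288, 0.0201, 0.2351]
tool_rot: [[0.571, 0.101, 0.815], [0.06, -0.995, 0.081], [0.819, 0.003, -0.574]]
ft_force: [-1.0, 0.2, 0.2]
grip_width: -0.0004
gripper_force: 0.0
t 13.35 case [-0.1651 -0.0006  0.2351] z axis [ 0.815  0.081 -0.574] F [-1.   0.2  0.2] q [-33.  -5. 129.  77.  31. -10.] w -0.0
[[0.049, -0.001, 0.038], [0.0, 0.0, 0.001]]
[[0.066, -0.001, 0.052], [0.0, 0.0, 0.001]]
[[0.086, -0.001, 0.07], [0.0, 0.0, 0.001]]
[[0.105, -0.001, 0.09], [0.0, 0.0, 0.001]]
[[0.121, -0.001, 0.112], [0.0, 0.0, 0.001]]
[[0.136, -0.001, 0.135], [0.0, 0.0, 0.001]]
[[0.148, -0.001, 0.16], [0.0, 0.0, 0.001]]
[[0.158, -0.001, 0.185], [0.0, 0.0, 0.001]]
[[0.166, -0.001, 0.212], [0.0, 0.0, 0.001]]
[[0.171, -0.001, 0.239], [0.0, 0.0, 0.001]]
```

```bash
python3 -m handwheel '[[[0.049,0,0.038],[0,0,0]],[[0.066,0,0.052],[0,0,0]],[[0.086,0,0.07],[0,0,0]],[[0.105,0,0.09],[0,0,0]],[[0.121,0,0.112],[0,0,0]],[[0.136,0,0.135],[0,0,0]],[[0.148,0,0.16],[0,0,0]],[[0.158,0,0.185],[0,0,0]],[[0.166,0,0.212],[0,0,0]],[[0.171,0,0.239],[0,0,0]]]'
python3 - <<'E'
from h import *
stat()
R=lidR(55)@FL;rows([(lidP(t,clear=-.001),R) for t in(57,52,47,42,37,32,27,22,17,12)])
im,X=cloud("side"); cv2.imwrite("pics/side3.png",cv2.resize(im[130:330,170:420,::-1],(750,600)))
E
```

```text
time_s: 14.35
position: [0.5765, 0.0358, 0.2357]
tool_rot: [[0.571, 0.103, 0.814], [0.062, -0.995, 0.082], [0.818, 0.004, -0.575]]
ft_force: [-0.8, -0.5, 0.2]
grip_width: 0.0002
gripper_force: 0.3
t 14.35 case [-0.0166  0.0004  0.2357] z axis [ 0.814  0.082 -0.575] F [-0.8 -0.5  0.2] q [-16.  11. 111.  75.  19.   3.] w 0.0
[[0.002, 0.001, 0.024], [-0.0, 0.0, 0.002]]
[[0.003, 0.001, 0.05], [-0.0, 0.0, 0.002]]
[[0.001, 0.001, 0.074], [-0.0, 0.0, 0.002]]
[[-0.003, 0.001, 0.097], [-0.0, 0.0, 0.002]]
[[-0.009, 0.001, 0.121], [-0.0, 0.0, 0.002]]
[[-0.016, 0.001, 0.143], [-0.0, 0.0, 0.002]]
[[-0.026, 0.001, 0.166], [-0.0, 0.0, 0.002]]
[[-0.037, 0.001, 0.187], [-0.0, 0.0, 0.002]]
[[-0.05, 0.001, 0.208], [-0.0, 0.0, 0.002]]
[[-0.064, 0.001, 0.227], [-0.0, 0.0, 0.002]]
```

View pics/side3.png

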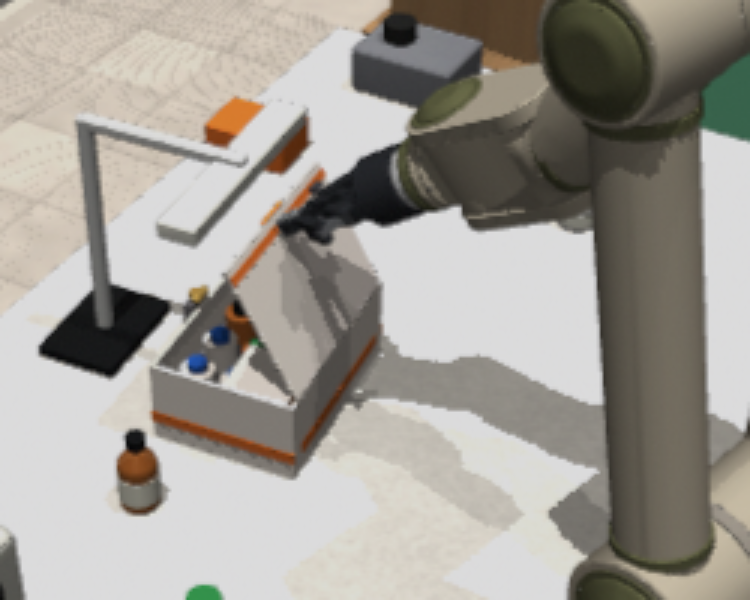

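The lid is being pushed over by the fingertip at (290,225), both flaps are flat inside, and the gripper is clear of the lamp bar at (235,175). I'll continue the fold.

```bash
python3 -m handwheel '[[[0.002,0,0.024],[0,0,0]],[[0.003,0,0.05],[0,0,0]],[[0.001,0,0.074],[0,0,0]],[[-0.003,0,0.097],[0,0,0]],[[-0.009,0,0.121],[0,0,0]],[[-0.016,0,0.143],[0,0,0]],[[-0.026,0,0.166],[0,0,0]],[[-0.037,0,0.187],[0,0,0]],[[-0.05,0,0.208],[0,0,0]],[[-0.064,0,0.227],[0,0,0]]]'
python3 - <<'E'
from h import *
stat()
R=lidR(55)@FL;rows([(lidP(t,clear=-.001),R) for t in(8,6,4,2,0,-1,-2,-3)])
E
```

```text
time_s: 15.4
position: [0.6498, 0.0431, 0.1439]
tool_rot: [[0.571, 0.103, 0.814], [0.062, -0.995, 0.082], [0.818, 0.003, -0.575]]
ft_force: [-1.0, 1.1, 0.2]
grip_width: 0.0
gripper_force: 0.1
t 15.4 case [0.0571 0.0004 0.1439] z axis [ 0.814  0.082 -0.575] F [-1.   1.1  0.2] q [-13.  27. 107. 115.  17. -37.] w 0.0
[[-0.012, 0.001, 0.016], [-0.0, 0.0, 0.002]]
[[-0.019, 0.001, 0.023], [-0.0, 0.0, 0.002]]
[[-0.026, 0.001, 0.03], [-0.0, 0.0, 0.002]]
[[-0.033, 0.001, 0.036], [-0.0, 0.0, 0.002]]
[[-0.041, 0.001, 0.043], [-0.0, 0.0, 0.002]]
[[-0.044, 0.001, 0.046], [-0.0, 0.0, 0.002]]
[[-0.048, 0.001, 0.049], [-0.0, 0.0, 0.002]]
[[-0.052, 0.0, 0.052], [-0.0, 0.0, 0.002]]
```

Press slowly to about 0° first.

```bash
python3 -m handwheel '[[[-0.006,0,0.008],[0,0,0]],[[-0.012,0,0.016],[0,0,0]],[[-0.019,0,0.023],[0,0,0]],[[-0.026,0,0.03],[0,0,0]],[[-0.033,0,0.036],[0,0,0]],[[-0.037,0,0.04],[0,0,0]],[[-0.041,0,0.043],[0,0,0]],[[-0.041,0,0.043],[0,0,0]]]'
python3 - <<'E'
from h import *
stat()
im,X=cloud("side"); m=np.isfinite(X[...,0]); P=(X[m]-O)@np.stack([ex,ey,ez],1)
for x in(-.06,-.03,0,.03,.06):
    k=(abs(P[:,0]-x)<.008)&(P[:,1]>.03)&(P[:,1]<.1)&(P[:,2]<.16)&(P[:,2]>.09); print(x,np.median(P[k,2]).round(4),k.sum())
E
```

```text
time_s: 16.2
position: [0.6552, 0.0436, 0.1149]
tool_rot: [[0.572, 0.103, 0.814], [0.062, -0.995, 0.082], [0.818, 0.003, -0.575]]
ft_force: [-0.3, -0.2, -0.2]
grip_width: 0.0001
gripper_force: 0.0
t 16.2 case [0.0625 0.0003 0.1149] z axis [ 0.814  0.082 -0.575] F [-0.3 -0.2 -0.2] q [-12.  31. 108. 127.  19. -50.] w 0.0
-0.06 0.1058 69
-0.03 0.106 64
0 0.1064 77
0.03 0.1058 70
0.06 0.1067 74
```

Run:
```python
from h import *
import h
s=observe(); R=lidR(55)@FL
q0=s["q"]
for p in(W(-.06,0,.19),W(-.06,-.195,.19),W(.025,-.195,.128),W(.025,-.125,.128),W(.0,-.12,.128)):
    print(ik(p,R,q0))
rows([(p,R) for p in(W(-.06,0,.19),W(-.06,-.195,.19),W(.025,-.195,.16))])
```

```text
(array([ -18.60115075,   11.95959374,  118.16587515,   86.69196572,
         19.12736282, -165.        ]), np.float64(0.06479974921125127))
(array([ -44.33298116,   17.42442378,  109.07631166,   71.26794686,
         39.65104163, -165.        ]), np.float64(0.06786245336268329))
(array([ -35.843992  ,   29.07553617,  100.91625123,   75.79722197,
         32.35262884, -165.        ]), np.float64(0.0958476877946529))
(array([ -28.64164214,   27.0128601 ,  104.79872979,   80.01431286,
         26.46146017, -165.        ]), np.float64(0.10907582909070526))
(array([ -29.77958961,   25.06421463,  107.86169917,   79.00453118,
         26.92208003, -165.        ]), np.float64(0.13191508865840817))
[[-0.019, 0.0, -0.287], [-0.0, 0.001, 0.001]]
[[-0.02, 0.39, -0.287], [-0.0, 0.001, 0.001]]
[[0.028, 0.391, -0.113], [-0.0, 0.001, 0.001]]
```

```bash
python3 -m handwheel '[[[-0.01,0,-0.1],[0,0,0]],[[-0.019,0,-0.2],[0,0,0]],[[-0.019,0.05,-0.287],[0,0,0]],[[-0.019,0.15,-0.287],[0,0,0]],[[-0.02,0.25,-0.287],[0,0,0]],[[-0.02,0.39,-0.287],[0,0,0]],[[-0.02,0.39,-0.287],[0,0,0]],[[-0.02,0.39,-0.287],[0,0,0]]]'
python3 - <<'E'
from h import *
stat()
im,X=cloud("side"); m=np.isfinite(X[...,0]); P=(X[m]-O)@np.stack([ex,ey,ez],1)
for x in(-.06,-.03,0,.03,.06,.075):
    k=(abs(P[:,0]-x)<.006)&(P[:,1]>.0)&(P[:,1]<.1)&(P[:,2]<.16)&(P[:,2]>.09); print(x,np.median(P[k,2]).round(4),k.sum())
R=lidR(55)@FL
rows([(p,R) for p in(W(.02,-.197,.16),W(.025,-.195,.128),W(.025,-.18,.128),W(.025,-.125,.128))])
im,X=cloud("top"); hsv=cv2.cvtColor(im,cv2.COLOR_RGB2HSV)
H,S=hsv[...,0].astype(int),hsv[...,1]
m=((H<6)|(H>174))&(S>150)&(X[...,2]>.1)&(abs(X[...,0]-.64)<.06)&(abs(X[...,1]+.1)<.06)
P=(X[m]-O)@np.stack([ex,ey,ez],1); print(P[P[:,2]>.14].mean(0),(P[:,2]>.14).sum())
E
```

```text
time_s: 17.05
position: [0.5531, -0.1668, 0.1907]
tool_rot: [[0.571, 0.098, 0.815], [0.06, -0.995, 0.078], [0.819, 0.005, -0.574]]
ft_force: [0.4, -0.7, 0.8]
grip_width: 0.0002
gripper_force: 0.0
t 17.05 case [-0.06   -0.199   0.1907] z axis [ 0.815  0.078 -0.574] F [ 0.4 -0.7  0.8] q [-46.  18. 111.  79.  41. -22.] w 0.0
-0.06 0.1055 78
-0.03 0.1062 77
0 0.1062 74
0.03 0.106 70
0.06 0.1061 79
0.075 0.1063 65
[[0.042, 0.001, 0.166], [0.0, 0.0, 0.001]]
[[-0.004, -0.003, 0.211], [0.0, 0.0, 0.001]]
[[-0.004, -0.033, 0.211], [0.0, 0.0, 0.001]]
[[-0.004, -0.143, 0.211], [0.0, 0.0, 0.001]]
[ 0.01514975 -0.14993061  0.14441655] 12
```

```bash
python3 -m handwheel '[[[0.042,0,0.166],[0,0,0]],[[0.042,0,0.166],[0,0,0]],[[-0.004,-0.003,0.211],[0,0,0]],[[-0.004,-0.003,0.211],[0,0,0]],[[-0.004,-0.033,0.211],[0,0,0]],[[-0.004,-0.06,0.211],[0,0,0]],[[-0.004,-0.09,0.211],[0,0,0]],[[-0.004,-0.12,0.211],[0,0,0]],[[-0.004,-0.143,0.211],[0,0,0]],[[-0.004,-0.143,0.211],[0,0,0]]]'
python3 - <<'E'
from h import *
stat()
R=lidR(55,30)@FL; Rs=lidR(55)@FL
P=np.array([.055,-.129]); f=np.array([np.cos(np.pi/6),.5])
def k(ph,c):
    ph=np.radians(ph); q=P+.044*np.array([-np.sin(ph),np.cos(ph)])-(.012+c)*f; return W(q[0],q[1],.128)
rows([(W(.0,-.14,.135),Rs),(k(65,.02),R)]+[(k(a,-.001),R) for a in(60,50,40,30,20,10,0)]+[(k(0,-.004),R)])
E
```

```text
time_s: 18.15
position: [0.6294, -0.0811, 0.1294]
tool_rot: [[0.57, 0.105, 0.815], [0.063, -0.994, 0.084], [0.819, 0.003, -0.574]]
ft_force: [-0.0, -0.5, 0.4]
grip_width: -0.0001
gripper_force: 0.0
t 18.15 case [ 0.0245 -0.1212  0.1294] z axis [ 0.815  0.084 -0.574] F [-0.  -0.5  0.4] q [-30.  28. 109. 102.  29. -36.] w -0.0
[[-0.019, 0.037, -0.047], [-0.001, 0.0, 0.002]]
[[-0.045, 0.01, -0.059], [0.136, 0.0, -0.094]]
[[-0.022, -0.018, -0.026], [0.136, 0.0, -0.094]]
[[-0.017, -0.03, -0.019], [0.136, 0.0, -0.094]]
[[-0.01, -0.041, -0.01], [0.136, 0.0, -0.094]]
[[-0.003, -0.05, 0.0], [0.136, 0.0, -0.094]]
[[0.005, -0.056, 0.012], [0.136, 0.0, -0.094]]
[[0.013, -0.06, 0.024], [0.136, 0.0, -0.094]]
[[0.022, -0.061, 0.036], [0.136, 0.0, -0.094]]
[[0.025, -0.064, 0.04], [0.136, 0.0, -0.094]]
```

```bash
python3 -m handwheel '[[[-0.019,0.037,-0.047],[0,0,0]],[[-0.045,0.02,-0.07],[0.136,0,-0.094]],[[-0.045,0.01,-0.065],[0.136,0,-0.094]],[[-0.045,0.01,-0.065],[0.136,0,-0.094]],[[-0.045,0.01,-0.065],[0.136,0,-0.094]]]'
python3 - <<'E'
from h import *
stat()
R=lidR(55,30)@FL
P=np.array([.055,-.129]); f=np.array([np.cos(np.pi/6),.5])
def k(ph,c):
    ph=np.radians(ph); q=P+.044*np.array([-np.sin(ph),np.cos(ph)])-(.012+c)*f; return W(q[0],q[1],.128)
rows([(k(55,.01),R)]+[(k(a,-.001),R) for a in(52,43,34,25,16,7,0)]+[(k(0,-.004),R)])
im,X=cloud("top"); hsv=cv2.cvtColor(im,cv2.COLOR_RGB2HSV)
H,S=hsv[...,0].astype(int),hsv[...,1]
m=((H<6)|(H>174))&(S>150)&(X[...,2]>.1)&(abs(X[...,0]-.64)<.06)&(abs(X[...,1]+.1)<.1)
P=(X[m]-O)@np.stack([ex,ey,ez],1); print(P.mean(0),m.sum(),P[P[:,2]>.14].mean(0),(P[:,2]>.14).sum())
im,X=cloud("side"); cv2.imwrite("pics/side4.png",cv2.resize(im[130:330,170:420,::-1],(750,600)))
E
```

```text
time_s: 18.65
position: [0.5909, -0.0939, 0.1288]
tool_rot: [[0.468, 0.586, 0.662], [0.337, -0.811, 0.479], [0.817, -0.0, -0.577]]
ft_force: [-0.3, -0.3, -0.1]
grip_width: -0.0002
gripper_force: 0.0
t 18.65 case [-0.0151 -0.1301  0.1288] z axis [ 0.662  0.479 -0.577] F [-0.3 -0.3 -0.1] q [-42.  31. 103.  69.  58. -33.] w -0.0
[[0.022, -0.011, 0.035], [-0.001, 0.001, 0.0]]
[[0.038, -0.013, 0.056], [-0.001, 0.001, 0.0]]
[[0.045, -0.017, 0.067], [-0.001, 0.001, 0.0]]
[[0.053, -0.019, 0.078], [-0.001, 0.001, 0.0]]
[[0.061, -0.019, 0.089], [-0.001, 0.001, 0.0]]
[[0.069, -0.017, 0.101], [-0.001, 0.001, 0.0]]
[[0.076, -0.012, 0.111], [-0.001, 0.001, 0.0]]
[[0.082, -0.008, 0.119], [-0.001, 0.001, 0.0]]
[[0.085, -0.008, 0.124], [-0.001, 0.001, 0.0]]
[ 0.02940102 -0.10997745  0.12991074] 35 [ 0.01953589 -0.10310427  0.15577734] 13
```

View pics/side4.png

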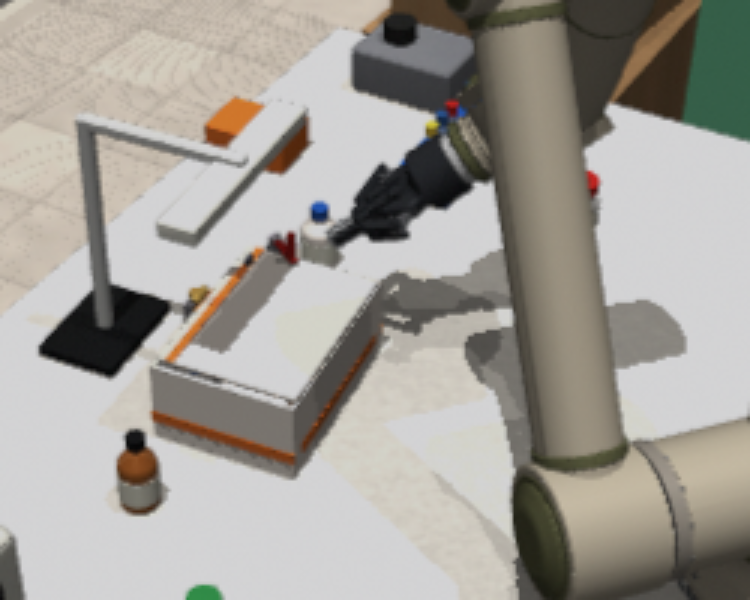

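The lid is shut. The latch knob at (290,245) has swung in over the lid to about 53°, and the fingertips at (345,230) are behind it.

```bash
python3 -m handwheel '[[[0.022,-0.011,0.035],[0,0,0]],[[0.038,-0.013,0.056],[0,0,0]],[[0.045,-0.017,0.067],[0,0,0]],[[0.053,-0.019,0.078],[0,0,0]],[[0.061,-0.019,0.089],[0,0,0]],[[0.069,-0.017,0.101],[0,0,0]],[[0.076,-0.012,0.111],[0,0,0]],[[0.082,-0.008,0.119],[0,0,0]],[[0.085,-0.008,0.124],[0,0,0]],[[0.085,-0.008,0.124],[0,0,0]]]'
python3 - <<'E'
from h import *
stat()
im,X=cloud("side"); hsv=cv2.cvtColor(im,cv2.COLOR_RGB2HSV)
H,S=hsv[...,0].astype(int),hsv[...,1]
m=((H<6)|(H>174))&(S>150)&(X[...,2]>.1)&(abs(X[...,0]-.64)<.06)&(abs(X[...,1]+.06)<.1)
P=(X[m]-O)@np.stack([ex,ey,ez],1); print(P.mean(0),m.sum(),P[P[:,2]>.135].mean(0),P.min(0),P.max(0))
E
```

```text
time_s: 19.75
position: [0.649, -0.0462, 0.1268]
tool_rot: [[0.47, 0.582, 0.664], [0.335, -0.813, 0.476], [0.817, -0.001, -0.577]]
ft_force: [-22.8, -11.5, 7.6]
grip_width: 0.0001
gripper_force: 13.0
t 19.75 case [ 0.0474 -0.0884  0.1268] z axis [ 0.664  0.476 -0.577] F [-22.8 -11.5   7.6] q [-33.  33.  97.  72.  53. -27.] w 0.0
[ 0.05532797 -0.08233553  0.12560373] 22 [ 0.05578346 -0.08377737  0.13984571] [ 0.04919326 -0.08855746  0.11028105] [ 0.0620086  -0.07610979  0.14556359]
```

Knob is at its stop (case x 55 mm); retreat.

```bash
python3 -m handwheel '[[[0,0,-0.04],[0,0,0]],[[0,0,-0.1],[0,0,0]],[[0,0,-0.18],[0,0,0]],[[0,0,-0.25],[0,0,0]],[[0,0,-0.3],[0,0,0]],[[0,0,-0.3],[0,0,0]],[[0,0,-0.3],[0,0,0]],[[0,0,-0.3],[0,0,0]]]'
python3 - <<'E'
from h import *
stat()
im,X=cloud("side"); hsv=cv2.cvtColor(im,cv2.COLOR_RGB2HSV)
H,S=hsv[...,0].astype(int),hsv[...,1]
m=((H<6)|(H>174))&(S>150)&(X[...,2]>.1)&(abs(X[...,0]-.64)<.06)&(abs(X[...,1]+.06)<.1)
P=(X[m]-O)@np.stack([ex,ey,ez],1); print(P[P[:,2]>.135].mean(0))
m=np.isfinite(X[...,0]); P=(X[m]-O)@np.stack([ex,ey,ez],1)
for x in(-.06,0,.06,.075):
    k=(abs(P[:,0]-x)<.006)&(abs(P[:,1])<.1)&(P[:,2]<.16)&(P[:,2]>.09); print(x,np.median(P[k,2]).round(4))
cv2.imwrite("pics/side5.png",cv2.resize(im[130:330,170:420,::-1],(750,600)))
E
```

```text
time_s: 20.6
position: [0.5508, -0.1161, 0.2129]
tool_rot: [[0.468, 0.583, 0.664], [0.334, -0.812, 0.478], [0.818, -0.002, -0.575]]
ft_force: [-0.0, 1.0, 0.2]
grip_width: 0.0
gripper_force: 0.0
t 20.6 case [-0.0572 -0.1482  0.2129] z axis [ 0.664  0.478 -0.575] F [-0.   1.   0.2] q [-47.  21. 101.  62.  67. -24.] w 0.0
[ 0.0543073  -0.08205937  0.14003037]
-0.06 0.106
0 0.1058
0.06 0.1068
0.075 0.1054
```

View pics/side5.png

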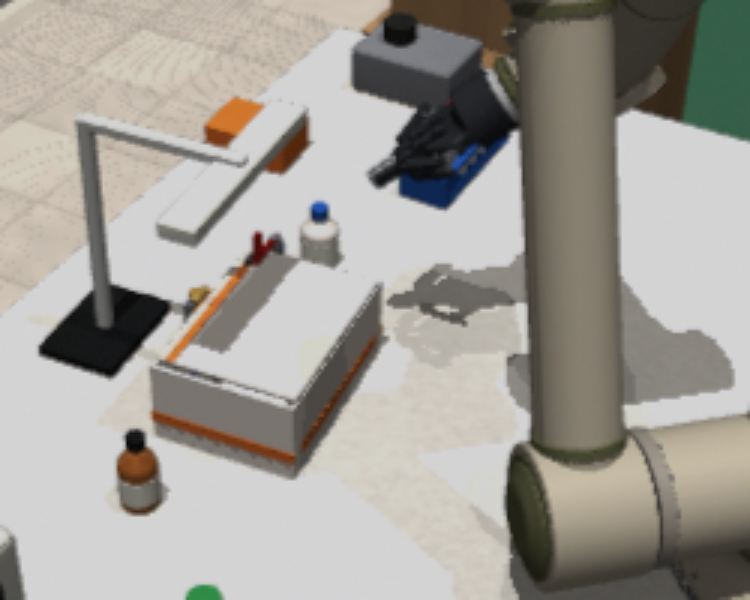

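The lid is flat and snapped in, the latch at (260,248) lies across it, the bystanders are in place and the robot is clear.

```bash
python3 -c "
from rig import *
print(close_job())"
```

```text
the job is handed in; nothing more can be done
None
```

I handed the job in at about 20.7 s: both flaps were folded flat, the lid lay flat at its closed height as if snapped in under the nose, and the latch was against its stop. The lamp and bystanders looked undisturbed in the last picture; the hand-in returned no verdict.

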